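# Gather the bushings in the tote's corner over the catch tray

## Robot

A 6-joint arm with a two-finger parallel gripper is mounted at the origin on the work surface. World frame = base frame: x ahead of the robot, y to its left, z up, the work surface at z = 0. Lengths are in m, angles in rad, forces in N, time in s.
With the tool pointing down it reaches from about 0.375 to 0.975 m from the base axis. Payload 3.8 kg.
Tool frame: the origin (TCP) lies at the very end of the fingers, on their centre line; the grasp point (between the pads) lies 19 mm behind it; z points along the fingers, y is the line along which they close (so a half turn about z gives the same grasp; the last joint's range is limited). The gripper opens to 85 mm and grips with 20 to 120 N. Pads are 22 mm wide; open, the fingers measure 114 mm over their backs; the gripper's body (76 mm by 85 mm) begins 54 mm behind the grasp point. The pads swing forward as they close: fully open they stand 13 mm farther back than shut.
Start: joints at [-1.288, 0.264, 1.604, -0, 1.274, -0.037], TCP at [0.212, -0.641, 0.231] pointing down, gripper open.
Joint ranges: [-2.63, 2.63], [-0.94, 2.18], [0.31, 2.57], [-1.31, 4.45], [0, 2.66], [-2.55, 2.55]. Speed limits (rad/s): [2.57, 2.57, 3.14, 3.14, 3.14, 3.14].

## Interface

Orientations are given as a rotation vector (axis times angle).
In Python, from workcell import * gives the robot as it stands.
- The arm moves only by the shell command python3 -m crank 'ROWS' [OPENING] [FORCE]. ROWS is JSON, a list that holds one entry, the list of rows, each a list of 6 numbers: the shift along the tool's x, y, z in cm, then the turn, a rotation vector about the tool's x, y, z in rad. In form: [[[dx, dy, dz, ax, ay, az], ...]]. A call has 1 to 8 rows; each row shifts and turns the commanded pose from where the row before left it, along the tool's axes as they then stand; what a row does not reach is not made up. A row lasts 1/12 s, in which the tool goes at most 41.7 mm and 7.16 degrees, less where a joint would pass 70% of its speed; a pose out of reach is approached as far as the arm can. A call with a gripper value outside its range is refused whole. OPENING is the finger opening in cm, from 0 to 8.54, set as the call begins (- or left out, the last holds). The fingers move at their own pace and stop on an object; FORCE is the grip in N (left out, the last holds). Time passes only in rows, so rows that do not move let the fingers close. It gives the time, the measured TCP pose, the force, the opening and the grip force at its end, in the units of the state.
- read_state(): the state, without advancing time (a new reading comes with each control period).
- read_camera(name): name is "side" or "top" or "wrist"; returns the picture (420x560x3 uint8, blue, green, red); there is no depth.
- camera_model(name): a dict with "camera_matrix" (3x3 intrinsics, pixels), "k1" (the pictures are not rectified: a ray, as slopes to the right and down, at radius r is drawn at 1 + k1 r^2 times it, then the intrinsics apply), "R" (3x3) and "t" (3): a world point X has camera coordinates R X + t. Camera axes: x right, y down, z forward; pixel columns grow to the right and rows downward; lengths in m; the calibration is good to about 2 mm. A picture is of the moment at which its call begins: read the wrist's pose just before it. camera_model takes no time and is no camera call; for the wrist camera it gives the pose at the moment of the call.
- finish_job(): hands the job in; it is judged then, once.
The state is a dict: "time": time; "q": joint angles; "joint_vel": joint speeds; "joint_torque": joint torques, N m; "tool_pos": TCP position; "tcp_rot": TCP orientation; "wrist_force": force on the tool from outside, world axes, zero at the start; "torque": the same for the moment, N m; "width": opening from 0.0 (shut) to 1.0 (fully open); "grip_force": force on a finger pad.
Only numpy, scipy, OpenCV 4.12 (cv2) and the standard library are available. Lean on these libraries where they do the work, as an engineer would, in place of code of your own. Each camera call takes 0.05 s, during which the arm holds its last target. There are 200 camera calls.

## Task

Slide the wooden catch tray along the bench, without lifting it, until it lies centred and square on the rubber mat. Then take the parts tote by its handle and hold it close above the tray, touching nothing but your gripper, tilted well over so that all three bushings gather in its cut-off corner and that corner is over the tray. Finish while still holding it tilted like that and still, and leave everything else on the bench where it is.

Things in the scene. Friction and masses are not known exactly. Their poses are not given: they have to be found in the camera images.
- mat_center (a point): Thin flat black rubber mat fixed on the bench, flush with it for all purposes (0.8 mm, things slide over its edge freely), 150 mm along its x by 180 mm along its y. Point: its centre, on the bench. Axes along its sides, z up.
- tray_center (a point): Wooden catch tray with grey lining, loose, 110 mm along its x by 140 mm along its y, 18 mm high, mass about 0.25 kg. Its rim is a wall 10 mm thick and 18 mm high all round; the lined floor inside is 5 mm above the bench. The rim can be pinched from above, or pushed. Point: the tray's centre, 9 mm above its underside. Axes along its sides, z up.
- tray: The same catch tray, origin at the centre of its underside.
- tote_grip (a point): Small grey open-topped parts tote with a handle, loose, 160 mm along its x by 120 mm along its y, walls 40 mm high and 3 mm thick, floor 3 mm thick, mass about 0.22 kg plus the bushings. A dark wooden handle bar (170 mm long along the tote's x, 12 mm wide along y, 16 mm high) runs over the middle, carried by a steel post at either end. Point: the centre of the bar, 78 mm above the tote's underside. Axes as the tote's, z up.
- tote_corner (a point): The tote's one cut-off corner (the -x, -y corner, bevelled at 45 degrees by a wall 45 mm long; the other three corners are square). Point: the middle of the bevel's inner face, on the inner floor, at (-62, -42, 3) mm in the tote's frame, i.e. (-62, -42, -75) mm from the centre of the handle bar. Axes as the tote's.
- tote: The same tote, origin at the centre of its underside.
- bush0_center (a point): One of three loose steel bushings in the tote: a short smooth cylinder, 16 mm across, 12 mm high, 18 g. Point: its centre. They begin upright in the half of the tote away from the cut-off corner. They slide easily (friction about 0.15 to 0.22): a tilt of 25 to 40 degrees sends them to the low corner in a second or two.
- bush0: The same bushing, origin at the centre of its end face.
- bush1_center (a point): One of three loose steel bushings in the tote: a short smooth cylinder, 16 mm across, 12 mm high, 18 g. Point: its centre. They begin upright in the half of the tote away from the cut-off corner. They slide easily (friction about 0.15 to 0.22): a tilt of 25 to 40 degrees sends them to the low corner in a second or two.
- bush1: The same bushing, origin at the centre of its end face.
- bush2_center (a point): One of three loose steel bushings in the tote: a short smooth cylinder, 16 mm across, 12 mm high, 18 g. Point: its centre. They begin upright in the half of the tote away from the cut-off corner. They slide easily (friction about 0.15 to 0.22): a tilt of 25 to 40 degrees sends them to the low corner in a second or two.
- bush2: The same bushing, origin at the centre of its end face.
- bottle: Bystander, loose: small amber glass bottle, 38 mm across, 75 mm tall. Origin at its underside.
- block: Bystander, loose: flat steel bench block, 60 x 60 x 20 mm. Origin at its underside.
- driver: Bystander, loose: screwdriver lying on the bench, 150 mm long. Origin near its middle.
- tape: Bystander, loose: paper-coloured roll of tape lying flat, 60 mm across, 18 mm high. Origin at its underside.
- jar: Bystander, loose: low glass jar with a metal lid, 48 mm across, 45 mm tall. Origin at its underside.
- weight: Bystander, loose: knobbed brass weight, 34 mm across, 46 mm tall. Origin at its underside.
- brush: Bystander, loose: small brush lying on the bench, 150 mm long. Origin near its middle.

How it is judged:
By the outcome, as a careful person would: the job done as asked, in the order asked, and still so for the second after the job is handed in, while the arm keeps its last pose, push and grip.
It also fails if it takes over 64 s, if anything falls off the work surface, if the arm or the gripper's body presses on something with over 40 N, if the wrist force passes 120 N, or if a joint passes its speed limit or range.

## Working session

There is one attempt and no reset: what is moved stays moved. The work goes in short steps, Python scripts to look and compute and a shell command to move; the robot and the scene stay as the last step left them, time stands still between calls to the robot, and variables do not carry over. Pictures are saved under pics/ and viewed, at most 10 in all, crops included, and the job is handed in when it is done.

```bash
ls; mkdir -p pics; cat > h.py <<'E'
from workcell import *
import numpy as np, cv2
from scipy.spatial.transform import Rotation as Rn
def und(m,p):
    K=np.array(m["camera_matrix"]);p=np.atleast_2d(np.array(p,float))
    d=np.c_[(p-K[:2,2])/np.diag(K)[:2]]
    s=d.copy()
    for _ in range(20): s=d/(1+m["k1"]*(s**2).sum(1,keepdims=True))
    return s
def ray(m,p,z):
    R=np.array(m["R"]);t=np.array(m["t"]).ravel()
    s=und(m,p);v=np.c_[s,np.ones(len(s))]@R;c=-R.T@t
    return c+v*((z-c[2])/v[:,2])[:,None]
def proj(m,X):
    R=np.array(m["R"]);t=np.array(m["t"]).ravel();K=np.array(m["camera_matrix"])
    c=np.atleast_2d(X)@R.T+t;s=c[:,:2]/c[:,2:];s=s*(1+m["k1"]*(s**2).sum(1,keepdims=True))
    return s*np.diag(K)[:2]+K[:2,2]
E
python3 - <<'E'
from h import *
for n in("top","side"):
    im=read_camera(n);cv2.imwrite(f"pics/{n}0.png",im)
    m=camera_model(n);print(n,(-np.array(m["R"]).T@np.array(m["t"]).ravel()).round(3),np.array(m["R"]).round(2).tolist(),m["k1"])
print(read_state())
E
```

```text
pics
top [ 0.318 -0.006  1.163] [[-0.02, -1.0, -0.03], [-0.98, 0.03, -0.19], [0.19, 0.03, -0.98]] -0.025495621397709077
side [0.279 0.694 0.701] [[-0.93, -0.37, -0.01], [-0.23, 0.61, -0.76], [0.29, -0.7, -0.65]] 0.0012606057906890636
{'time': 0.1, 'q': array([-1.28791756e+00,  2.64703269e-01,  1.60528250e+00,  3.14435206e-05,
        1.27369994e+00, -3.68698769e-02]), 'joint_vel': array([ 5.39342333e-05, -1.97710940e-03, -1.66304616e-03, -2.99656480e-03,
       -2.32073492e-04,  2.13047985e-03]), 'joint_torque': array([-2.26620659e-04, -5.16708612e+01, -3.68589199e+01, -8.17566593e-05,
        6.20833292e-03, -4.82843598e-05]), 'tool_pos': array([ 0.21200829, -0.64012259,  0.23004504]), 'tcp_rot': array([-3.09947676e+00, -4.99777533e-01,  3.56297502e-04]), 'wrist_force': array([ 0.67259337, -0.27913595, -0.42412528]), 'torque': array([-0.02810137,  0.05306058,  0.01878296]), 'grip_force': 0.0, 'width': 1.0005047084200838}
```

View pics/top0.png

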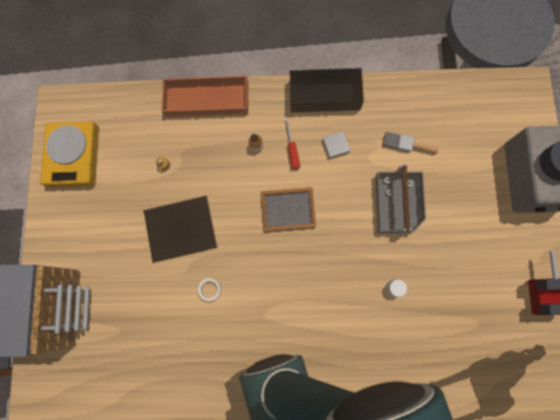

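View pics/side0.png

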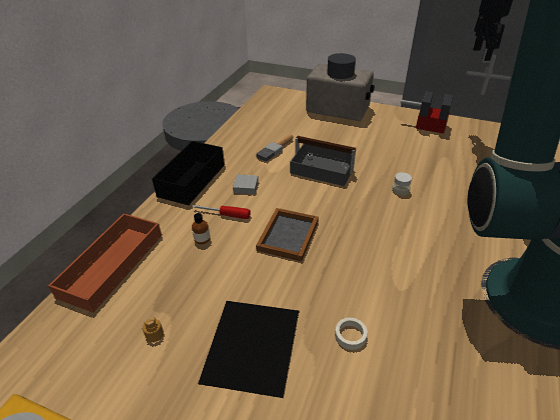

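The top view shows the mat near (180,228), the tray near (288,210) and the tote near (400,203). The tote's bar runs along image rows and its bevel is at lower right, about (420,220). The way from the tray to the mat is clear, with the tape at (209,290).

```bash
cat > meas.py <<'E'
from h import *
def rect(mask,roi):
    k=np.zeros_like(mask);x0,y0,x1,y1=roi;k[y0:y1,x0:x1]=mask[y0:y1,x0:x1]
    k=cv2.morphologyEx(k,cv2.MORPH_OPEN,np.ones((3,3)))
    c=max(cv2.findContours(k,0,2)[0],key=cv2.contourArea);return c.reshape(-1,2)
def fit(P):
    r=cv2.minAreaRect((P[:,:2]*1000).astype(np.float32));return r
E
python3 - <<'E'
from meas import *
im=cv2.imread("pics/top0.png");m=camera_model("top")
hsv=cv2.cvtColor(im,cv2.COLOR_BGR2HSV)
c=rect((im.max(2)<45).astype(np.uint8)*255,(130,180,235,275));print("mat",fit(ray(m,c,0.0008)))
# tray: dark wood rim + grey
print(hsv[210,262:316:3].tolist());print(hsv[203,250:262:3].tolist())
k=((hsv[...,2]<135)).astype(np.uint8)*255
c=rect(k,(245,175,330,245));print("tray",cv2.boundingRect(c),fit(ray(m,c,0.012)))
k=(hsv[...,1]<70).astype(np.uint8)*255
c=rect(k,(255,175,325,245));print("lining",fit(ray(m,c,0.008)))
b=((hsv[...,1]>90)&(hsv[...,2]<100)).astype(np.uint8)*255
c=rect(b,(385,155,425,245));print("bar",cv2.boundingRect(c),fit(ray(m,c,0.086)))
cr=im[150:260,360:450];cv2.imwrite("pics/tote.png",cv2.resize(cr,None,fx=5,fy=5,interpolation=2))
E
```

```text
Traceback (most recent call last):
  File "meas.py", line 5, in rect
    c=max(cv2.findContours(k,0,2)[0],key=cv2.contourArea);return c.reshape(-1,2)
ValueError: max() iterable argument is empty
```

```bash
python3 - <<'E'
from meas import *
im=cv2.imread("pics/top0.png");m=camera_model("top")
hsv=cv2.cvtColor(im,cv2.COLOR_BGR2HSV)
print(im[228,180],im[228,240],im[224,400],im[180,385])
print(im[210,256:322:3].tolist());print("bar",im[200,396:416].tolist())
def show(n,k,roi,z):
    try: c=rect(k.astype(np.uint8)*255,roi);print(n,cv2.boundingRect(c),fit(ray(m,c,z)))
    except ValueError: print(n,"none")
show("mat",hsv[...,2]<80,(130,180,235,275),.0008)
show("tray",(hsv[...,2]<150),(245,175,330,245),.014)
show("lining",hsv[...,1]<70,(250,175,325,245),.008)
show("bar",(hsv[...,1]>90)&(hsv[...,2]<120),(385,155,425,245),.086)
cr=im[150:260,360:450];cv2.imwrite("pics/tote.png",cv2.resize(cr,None,fx=5,fy=5,interpolation=2))
E
```

```text
[36 47 58] [110 151 187] [101 106 111] [131 135 141]
[[109, 152, 188], [111, 155, 190], [69, 100, 134], [64, 89, 124], [101, 104, 112], [100, 105, 112], [101, 104, 113], [102, 105, 112], [96, 100, 109], [102, 106, 113], [98, 102, 109], [97, 100, 108], [101, 105, 112], [100, 102, 110], [95, 100, 107], [100, 103, 111], [100, 104, 111], [98, 102, 110], [65, 77, 97], [67, 104, 145], [109, 151, 186], [111, 152, 189]]
bar [[105, 108, 114], [101, 105, 111], [103, 107, 112], [102, 107, 112], [102, 107, 112], [98, 104, 110], [79, 86, 94], [53, 62, 77], [43, 61, 84], [42, 62, 89], [47, 64, 93], [52, 67, 92], [70, 82, 97], [88, 95, 104], [99, 103, 109], [103, 108, 114], [102, 107, 112], [103, 107, 111], [100, 105, 110], [96, 100, 106]]
mat (145, 197, 71, 64) ((503.4505920410156, 308.4832458496094), (142.8800506591797, 173.21742248535156), 11.975401878356934)
tray (261, 189, 54, 45) ((542.5160522460938, 13.882835388183594), (112.8302993774414, 139.143798828125), 3.0820729732513428)
lining (266, 192, 45, 34) ((547.9921875, 12.188236236572266), (85.31407165527344, 117.27528381347656), 3.2163493633270264)
bar (402, 166, 7, 63) ((555.7589111328125, -285.1114501953125), (11.082721710205078, 159.8853302001953), 88.68518829345703)
```

View pics/tote.png

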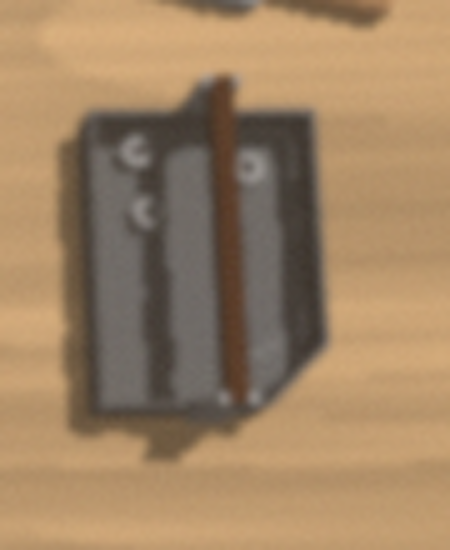

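The tote crop shows its bevel at lower right, i.e. its -x,-y corner with yaw near 0. The bushings are at (135,150), (147,212) and (250,167). First I'll move over the tray's +y wall.

```bash
cat > plan.py <<'E'
from h import *
import sys
def plan(x,y,z,yaw,s=None):
    s=s or read_state();R=Rn.from_rotvec(s["tcp_rot"])
    T=Rn.from_euler("z",yaw,degrees=True)*Rn.from_rotvec([np.pi,0,0])
    d=np.array([x,y,z])-s["tool_pos"]
    print("t",round(s["time"],2),"pos",s["tool_pos"].round(4),"yaw",(R.as_matrix()[:2,0]).round(3),"F",s["wrist_force"].round(1),"grip",round(s["grip_force"],1),"w",round(s["width"],3),"q6",s["q"][5].round(2))
    print(" shift cm before turn",(R.inv().apply(d)*100).round(2)," after turn",(T.inv().apply(d)*100).round(2)," turn",(R.inv()*T).as_rotvec().round(4))
if __name__=="__main__": plan(*map(float,sys.argv[1:]))
E
python3 plan.py 0.5405 0.079 0.15 3
```

```text
t 0.1 pos [ 0.212  -0.6401  0.23  ] yaw [0.949 0.314] F [ 0.7 -0.3 -0.4] grip 0.0 w 1.001 q6 -0.04
 shift cm before turn [ 53.79 -57.93   8.13]  after turn [ 36.57 -70.09   8.  ]  turn [-2.100e-03  2.000e-04  2.674e-01]
```

```bash
python3 -m crank '[[[0,0,0,0,0,0.089],[0,0,0,0,0,0.089],[0,0,0,0,0,0.089],[1.83,-3.5,0,0,0,0],[1.83,-3.5,0,0,0,0],[1.83,-3.5,0,0,0,0],[1.83,-3.5,0,0,0,0],[1.83,-3.5,0,0,0,0]]]' 3.5
python3 -m crank '[[[1.83,-3.5,0,0,0,0],[1.83,-3.5,0,0,0,0],[1.83,-3.5,0,0,0,0],[1.83,-3.5,0,0,0,0],[1.83,-3.5,0,0,0,0],[1.83,-3.5,0,0,0,0],[1.83,-3.5,0,0,0,0],[1.83,-3.5,0,0,0,0]]]'
python3 -m crank '[[[1.83,-3.5,0.4,0,0,0],[1.83,-3.5,0.4,0,0,0],[1.83,-3.5,0.4,0,0,0],[1.83,-3.5,0.4,0,0,0],[1.83,-3.5,0.4,0,0,0],[1.83,-3.5,0.4,0,0,0],[0,0,0,0,0,0],[0,0,0,0,0,0]]]'
python3 plan.py 0.5405 0.079 0.15 3
python3 - <<'E'
from h import *
cv2.imwrite("pics/w1.png",read_camera("wrist"))
E
```

```text
time: 0.77
tool_pos: [0.2945, -0.4592, 0.2305]
tcp_rot: [-3.139, -0.082, 0.001]
wrist_force: [1.3, -0.4, 0.0]
width: 0.409
grip_force: 0.0
time: 1.43
tool_pos: [0.4258, -0.1719, 0.231]
tcp_rot: [-3.14, -0.083, 0.0]
wrist_force: [0.7, 0.7, -0.1]
width: 0.412
grip_force: 0.0
time: 2.1
tool_pos: [0.5241, 0.0435, 0.2063]
tcp_rot: [3.14, 0.089, -0.003]
wrist_force: [0.4, -0.8, -1.0]
width: 0.408
grip_force: 0.0
t 2.1 pos [0.5241 0.0435 0.2063] yaw [0.998 0.057] F [ 0.4 -0.8 -1. ] grip 0.0 w 0.408 q6 1.55
 shift cm before turn [ 1.85 -3.45  5.63]  after turn [ 1.82 -3.46  5.63]  turn [0.0001 0.002  0.0046]
```

View pics/w1.png

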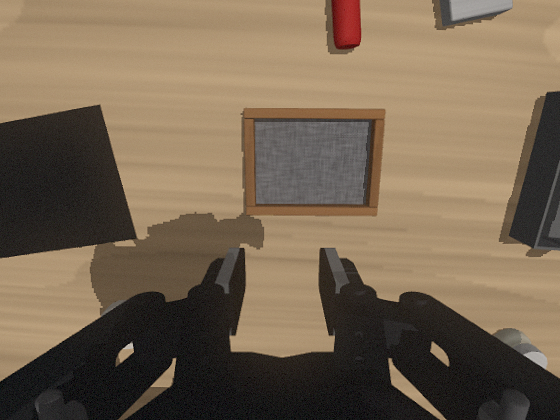

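The wrist view shows the tray square at (245..385, 108..216), ahead of the fingers. I'll measure its rim at the top plane.

```bash
python3 - <<'E'
from meas import *
m=camera_model("wrist");im=cv2.imread("pics/w1.png");hsv=cv2.cvtColor(im,cv2.COLOR_BGR2HSV)
print(im[160,236:260:2].tolist())
rb=im[...,2].astype(int)-im[...,0];rat=im[...,2]/(im[...,0]+1.)
k=((rat>2.05)|((hsv[...,1]<90)))
c=rect(k.astype(np.uint8)*255,(225,90,400,225));print(cv2.boundingRect(c),fit(ray(m,c,.018)))
k=(hsv[...,1]<70);c=rect(k.astype(np.uint8)*255,(225,90,400,225));print("lin",cv2.boundingRect(c),fit(ray(m,c,.005)))
# top-cam tray for comparison is at (.5425,.014,3.1)
E
```

```text
[[117, 149, 173], [114, 148, 173], [112, 147, 172], [84, 112, 134], [57, 77, 95], [56, 86, 121], [56, 85, 119], [56, 88, 126], [62, 93, 131], [45, 67, 97], [90, 93, 98], [105, 106, 110]]
(252, 109, 133, 97) ((553.0877685546875, 8.47442626953125), (97.26487731933594, 130.6026153564453), 2.8731188774108887)
lin (255, 119, 117, 85) ((547.4725341796875, 11.814464569091797), (89.05018615722656, 120.1815414428711), 3.0328636169433594)
```

```bash
python3 plan.py 0.544 0.077 0.009 3
```

```text
t 2.15 pos [0.5238 0.0422 0.2065] yaw [0.998 0.055] F [ 0.5 -0.5 -0.2] grip 0.0 w 0.408 q6 1.55
 shift cm before turn [ 2.24 -3.37 19.75]  after turn [ 2.2  -3.37 19.75]  turn [0.0005 0.0018 0.0027]
```

```bash
python3 -m crank '[[[1.1,-1.7,2,0,0,0],[1.1,-1.67,2,0,0,0],[0,0,3,0,0,0],[0,0,3,0,0,0],[0,0,3,0,0,0],[0,0,2,0,0,0],[0,0,0,0,0,0],[0,0,0,0,0,0]]]' 3
python3 plan.py 0.544 0.077 0.009 3
```

```text
time: 2.82
tool_pos: [0.5429, 0.0748, 0.0563]
tcp_rot: [3.14, 0.08, -0.005]
wrist_force: [0.1, 0.4, -0.1]
width: 0.348
grip_force: 0.0
t 2.82 pos [0.5429 0.0748 0.0563] yaw [0.999 0.051] F [ 0.1  0.4 -0.1] grip 0.0 w 0.348 q6 1.61
 shift cm before turn [ 0.13 -0.21  4.73]  after turn [ 0.12 -0.21  4.73]  turn [ 0.0004  0.0035 -0.0015]
```

```bash
python3 -m crank '[[[0.1,-0.2,1.5,0,0,0],[0,0,1.5,0,0,0],[0,0,1,0,0,0],[0,0,0.7,0,0,0],[0,0,0,0,0,0],[0,0,0,0,0,0]]]' 3
python3 -m crank '[[[0,0,0,0,0,0],[0,0,0,0,0,0],[0,0,0,0,0,0],[0,0,0,0,0,0],[0,0,0,0,0,0]]]' 0 40
python3 plan.py 0.544 0.077 0.009 3
```

```text
time: 3.32
tool_pos: [0.5458, 0.0783, 0.0109]
tcp_rot: [-3.141, -0.082, -0.001]
wrist_force: [1.4, -0.1, -0.5]
width: 0.349
grip_force: 0.0
time: 3.73
tool_pos: [0.5464, 0.0786, 0.0115]
tcp_rot: [-3.14, -0.083, -0.003]
wrist_force: [-0.9, -0.7, 6.3]
width: 0.097
grip_force: 41.0
t 3.73 pos [0.5464 0.0786 0.0115] yaw [0.999 0.053] F [-0.9 -0.7  6.3] grip 41.0 w 0.097 q6 1.62
 shift cm before turn [-0.25  0.15  0.25]  after turn [-0.25  0.15  0.25]  turn [-0.     -0.002   0.0005]
```

```bash
python3 -m crank '[[[-0.1,-0.7,0,0,0,0],[-0.19,-1.5,0,0,0,0],[-0.19,-1.5,0,0,0,0],[-0.19,-1.5,0,0,0,0],[-0.19,-1.5,0,0,0,0],[-0.19,-1.5,0,0,0,0],[-0.19,-1.5,0,0,0,0],[-0.19,-1.5,0,0,0,0]]]' 0 40
python3 -m crank '[[[-0.15,-1,0,0,0,-0.02],[-0.15,-1,0,0,0,-0.02],[-0.15,-1,0,0,0,-0.02],[-0.1,-1,0,0,0,-0.02],[-0.1,-1,0,0,0,-0.02],[-0.05,-1,0,0,0,-0.02],[-0.05,-1,0,0,0,-0.02],[-0.05,-1,0,0,0,-0.017]]]'
python3 plan.py 0.4922 0.3726 0.0115 12
```

```text
time: 4.4
tool_pos: [0.5264, 0.1898, 0.0115]
tcp_rot: [3.14, 0.084, 0.004]
wrist_force: [1.2, -4.8, 6.1]
width: 0.095
grip_force: 41.0
time: 5.07
tool_pos: [0.5087, 0.2681, 0.0115]
tcp_rot: [3.123, 0.331, 0.004]
wrist_force: [1.5, -4.2, 5.9]
width: 0.103
grip_force: 41.0
t 5.07 pos [0.5087 0.2681 0.0115] yaw [0.978 0.21 ] F [ 1.5 -4.2  5.9] grip 41.0 w 0.103 q6 1.8
 shift cm before turn [ 5.800e-01 -1.056e+01 -1.000e-02]  after turn [  0.56 -10.56  -0.  ]  turn [ 0.0012 -0.0021  0.002 ]
```

```bash
python3 -m crank '[[[0.07,-1.3,0,0,0,0],[0.07,-1.3,0,0,0,0],[0.07,-1.3,0,0,0,0],[0.07,-1.3,0,0,0,0],[0.07,-1.3,0,0,0,0],[0.07,-1.3,0,0,0,0],[0.05,-1,0,0,0,0],[0,0,0,0,0,0]]]'
python3 -m crank '[[[0,0,0,0,0,0],[0,0,0,0,0,0]]]'
python3 plan.py 0.4922 0.3726 0.0115 12
python3 - <<'E'
from h import *
for n in ("top","side"): cv2.imwrite(f"pics/{n}2.png",read_camera(n))
a=cv2.imread("pics/top2.png")[150:300,100:300];cv2.imwrite("pics/c2.png",cv2.resize(a,None,fx=3,fy=3))
E
```

```text
time: 5.73
tool_pos: [0.4944, 0.3574, 0.0115]
tcp_rot: [-3.122, -0.33, -0.004]
wrist_force: [-0.7, 3.5, 5.1]
width: 0.098
grip_force: 40.9
time: 5.9
tool_pos: [0.4946, 0.357, 0.0115]
tcp_rot: [-3.121, -0.329, -0.004]
wrist_force: [-0.7, 3.7, 4.6]
width: 0.095
grip_force: 40.9
t 5.9 pos [0.4946 0.357  0.0115] yaw [0.978 0.208] F [-0.7  3.7  4.6] grip 40.9 w 0.095 q6 1.94
 shift cm before turn [ 0.09 -1.57  0.01]  after turn [ 0.09 -1.57  0.  ]  turn [-0.0027 -0.0028  0.0003]
```

View pics/side2.png

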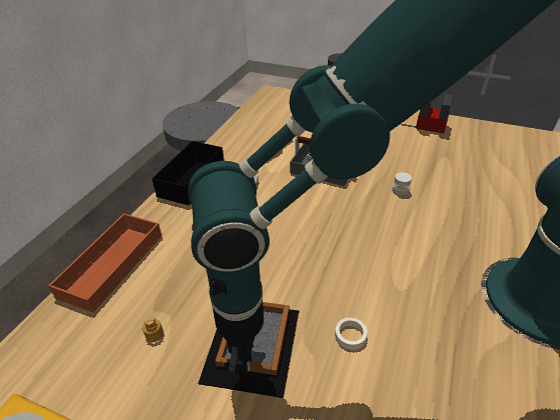

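The side view shows the tray on the mat, gripped at its far rim, still about 15 mm short. I'll finish that distance, release, rise and measure from above.

```bash
python3 -m crank '[[[0.05,-0.6,0,0,0,0],[0.04,-0.6,0,0,0,0],[0,-0.35,0,0,0,0],[0,0,0,0,0,0],[0,0,0,0,0,0]]]'
python3 -m crank '[[[0,0,0,0,0,0],[0,0,0,0,0,0],[0,0,0,0,0,0],[0,0,-1,0,0,0],[0,0,-2,0,0,0],[0,0,-2,0,0,0],[0,0,-2,0,0,0],[0,0,-3,0,0,0]]]' 3
python3 -m crank '[[[-1.5,2,-3,0,0,0],[-1.5,2,-3,0,0,0],[-1.5,2,-3,0,0,0],[-1.5,2,-3,0,0,0],[0,0,-2,0,0,0],[0,0,0,0,0,0],[0,0,0,0,0,0],[0,0,0,0,0,0]]]'
python3 - <<'E'
from meas import *
m=camera_model("wrist");im=read_camera("wrist");cv2.imwrite("pics/w3.png",im);hsv=cv2.cvtColor(im,cv2.COLOR_BGR2HSV)
s=read_state();print(s["tool_pos"])
np.savez("pics/w3.npz",R=m["R"],t=m["t"])
ms=camera_model("side");i0=cv2.imread("pics/side0.png")
c=rect((i0.max(2)<70).astype(np.uint8)*255,(190,290,310,400));print("matside",cv2.boundingRect(c),fit(ray(ms,c,.0008)))
E
```

```text
time: 6.42
tool_pos: [0.4924, 0.3702, 0.0115]
tcp_rot: [3.124, 0.329, 0.003]
wrist_force: [-0.1, -2.6, 7.8]
width: 0.098
grip_force: 41.2
time: 7.08
tool_pos: [0.4897, 0.3693, 0.1093]
tcp_rot: [3.122, 0.329, -0.006]
wrist_force: [-0.2, -0.2, 0.1]
width: 0.349
grip_force: 0.0
time: 7.75
tool_pos: [0.4489, 0.2796, 0.2495]
tcp_rot: [3.124, 0.329, -0.001]
wrist_force: [-1.8, 0.1, -0.5]
width: 0.347
grip_force: 0.0
[0.44852434 0.27956315 0.24860877]
matside (199, 301, 99, 97) ((504.9313659667969, 308.7110900878906), (149.33334350585938, 180.97181701660156), 11.808152198791504)
```

View pics/w3.png

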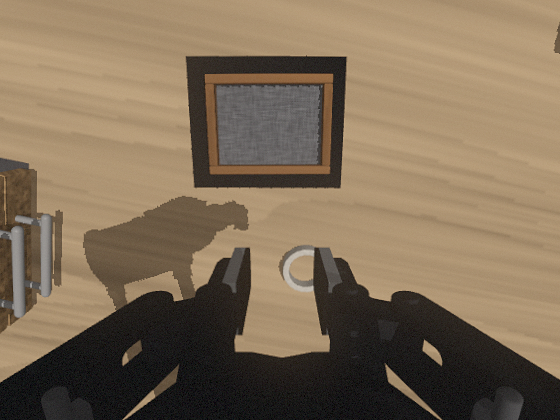

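The tray lies on the mat, nearly square: mat (187..347, 56..188), tray (205..333, 73..175). Now to measure both.

```bash
python3 - <<'E'
from meas import *
m=camera_model("wrist");im=cv2.imread("pics/w3.png");hsv=cv2.cvtColor(im,cv2.COLOR_BGR2HSV)
rat=im[...,2]/(im[...,0]+1.)
roi=(175,40,360,200)
c=rect((hsv[...,2]<70).astype(np.uint8)*255,roi);M=fit(ray(m,c,.0008));print("mat",cv2.boundingRect(c),M)
k=((hsv[...,2]>=75)).astype(np.uint8)*255
c=rect(k,(197,64,339,182));T=fit(ray(m,c,.018));print("tray",cv2.boundingRect(c),T)
k=((hsv[...,2]>=55)&(hsv[...,1]<70)).astype(np.uint8)*255
c=rect(k,(197,64,339,182));L=fit(ray(m,c,.005));print("lin",L)
s=read_state();print(s["tool_pos"],s["tcp_rot"])
E
```

```text
mat (187, 57, 159, 130) ((503.6951599121094, 309.55499267578125), (146.77793884277344, 178.56472778320312), 11.892874717712402)
tray (205, 73, 128, 102) ((503.5911865234375, 305.8385314941406), (109.77674865722656, 139.8543701171875), 11.961457252502441)
lin ((503.4368896484375, 306.1521911621094), (89.90412902832031, 119.80558776855469), 11.874663352966309)
[0.44852434 0.27956315 0.24860877] [ 3.12334283  0.32928621 -0.00412152]
```

The tray is about 3.5 mm short along +y and square to within 0.1°. I'll pinch it again and drag that distance.

```bash
python3 -m crank '[[[1.5,-2,3,0,0,0],[1.5,-2,3,0,0,0],[1.5,-2,3,0,0,0],[1.5,-2,3,0,0,0],[0,0,3,0,0,0],[0,0,3,0,0,0],[0,0,0,0,0,0],[0,0,0,0,0,0]]]' 3
python3 -m crank '[[[0,0,1.5,0,0,0],[0,0,1.5,0,0,0],[0,0,0.9,0,0,0],[0,0,0,0,0,0],[0,0,0,0,0,0]]]'
python3 -m crank '[[[0,0,0,0,0,0],[0,0,0,0,0,0],[0,0,0,0,0,0],[0,0,0,0,0,0],[0,0,0,0,0,0]]]' 0 40
python3 plan.py 0.4928 0.3734 0.0115 11.9
```

```text
time: 8.47
tool_pos: [0.4883, 0.3688, 0.066]
tcp_rot: [3.12, 0.329, -0.013]
wrist_force: [-0.3, 0.3, -0.0]
width: 0.355
grip_force: 0.0
time: 8.88
tool_pos: [0.4917, 0.3706, 0.0321]
tcp_rot: [-3.124, -0.329, -0.001]
wrist_force: [0.1, 0.4, 0.3]
width: 0.35
grip_force: 0.0
time: 9.3
tool_pos: [0.4917, 0.3707, 0.0318]
tcp_rot: [-3.124, -0.329, -0.001]
wrist_force: [0.1, -0.1, -0.7]
width: -0.002
grip_force: 0.0
t 9.3 pos [0.4917 0.3707 0.0318] yaw [0.978 0.208] F [ 0.1 -0.1 -0.7] grip 0.0 w -0.002 q6 1.97
 shift cm before turn [ 0.17 -0.24  2.03]  after turn [ 0.17 -0.24  2.03]  turn [-0.0004 -0.0008  0.0021]
```

```bash
python3 -m crank '[[[0,0,0,0,0,0],[0,0,0,0,0,0],[0,0,0,0,0,0],[0,0,0.7,0,0,0],[0,0,0.7,0,0,0],[0,0,0.65,0,0,0],[0,0,0,0,0,0],[0,0,0,0,0,0]]]' 3
python3 -m crank '[[[0,0,0,0,0,0],[0,0,0,0,0,0],[0,0,0,0,0,0],[0,0,0,0,0,0],[0,0,0,0,0,0]]]' 0 40
python3 plan.py 0.4928 0.3734 0.0115 11.9
```

```text
time: 9.97
tool_pos: [0.4905, 0.3699, 0.0095]
tcp_rot: [3.123, 0.329, -0.003]
wrist_force: [0.0, -0.0, 1.0]
width: 0.342
grip_force: 0.0
time: 10.38
tool_pos: [0.4916, 0.3707, 0.011]
tcp_rot: [-3.124, -0.329, -0.001]
wrist_force: [0.1, 0.9, -0.5]
width: 0.095
grip_force: 41.2
t 10.38 pos [0.4916 0.3707 0.011 ] yaw [0.978 0.208] F [ 0.1  0.9 -0.5] grip 41.2 w 0.095 q6 1.97
 shift cm before turn [ 0.18 -0.24 -0.05]  after turn [ 0.18 -0.24 -0.05]  turn [-0.0003 -0.0005  0.0021]
```

```bash
python3 -m crank '[[[0.05,-0.16,0,0,0,0],[0.05,-0.16,0,0,0,0],[0,0,0,0,0,0],[0,0,0,0,0,0],[0,0,0,0,0,0]]]'
python3 plan.py 0.492 0.3739 0.0115 11.9
python3 -m crank '[[[0,0,0,0,0,0],[0,0,0,0,0,0],[0,0,0,0,0,0],[0,0,-1,0,0,0],[0,0,-2,0,0,0],[0,0,-2,0,0,0],[0,0,-2,0,0,0],[0,0,-3,0,0,0]]]' 3
python3 -m crank '[[[-1.5,2,-3,0,0,0],[-1.5,2,-3,0,0,0],[-1.5,2,-3,0,0,0],[-1.5,2,-3,0,0,0],[0,0,-2,0,0,0],[0,0,0,0,0,0],[0,0,0,0,0,0],[0,0,0,0,0,0]]]'
python3 - <<'E'
from meas import *
m=camera_model("wrist");im=read_camera("wrist");cv2.imwrite("pics/w4.png",im)
hsv=cv2.cvtColor(im,cv2.COLOR_BGR2HSV)
c=rect((hsv[...,2]<70).astype(np.uint8)*255,(165,30,370,205));print("mat",cv2.boundingRect(c),fit(ray(m,c,.0008)))
x,y,w,h=cv2.boundingRect(c)
c=rect((hsv[...,2]>=75).astype(np.uint8)*255,(x+10,y+8,x+w-8,y+h-6));print("tray",cv2.boundingRect(c),fit(ray(m,c,.018)))
E
python3 plan.py 0.556 -0.285 0.20 -1.3
```

```text
time: 10.8
tool_pos: [0.4918, 0.374, 0.011]
tcp_rot: [-3.124, -0.329, -0.0]
wrist_force: [-0.3, -1.5, 0.4]
width: 0.096
grip_force: 41.4
t 10.8 pos [0.4918 0.374  0.011 ] yaw [0.978 0.208] F [-0.3 -1.5  0.4] grip 41.4 w 0.096 q6 1.97
 shift cm before turn [ 0.02  0.01 -0.05]  after turn [ 0.02  0.01 -0.05]  turn [-0.0002 -0.0003  0.0021]
time: 11.47
tool_pos: [0.4903, 0.3729, 0.1103]
tcp_rot: [3.123, 0.329, -0.005]
wrist_force: [-0.1, 0.7, -1.7]
width: 0.35
grip_force: 0.0
time: 12.13
tool_pos: [0.4494, 0.2831, 0.2503]
tcp_rot: [3.124, 0.329, -0.001]
wrist_force: [-0.6, -0.0, -0.5]
width: 0.355
grip_force: 0.0
mat (190, 58, 159, 130) ((504.5367431640625, 309.913818359375), (147.65548706054688, 178.95651245117188), 11.89162540435791)
tray (204, 74, 129, 101) ((504.3322448730469, 310.17584228515625), (109.39923858642578, 139.83934020996094), 11.885507583618164)
t 12.18 pos [0.449  0.2829 0.2493] yaw [0.978 0.209] F [ 0.6 -0.4 -0.2] grip 0.0 w 0.349 q6 1.88
 shift cm before turn [-1.37 57.77  4.97]  after turn [11.99 56.54  4.93]  turn [0.0009 0.0022 0.2328]
```

```bash
python3 -m crank '[[[0,0,0,0,0,0.1164],[0,0,0,0,0,0.1164],[0,3.8,0,0,0,0],[0,3.8,0,0,0,0],[0,3.8,0,0,0,0],[0,3.8,0,0,0,0],[0,3.8,0,0,0,0],[0,3.8,0,0,0,0]]]' 5
python3 -m crank '[[[0,3.8,0,0,0,0],[0,3.8,0,0,0,0],[0,3.8,0,0,0,0],[0,3.8,0,0,0,0],[0,3.8,0,0,0,0],[0,3.8,0,0,0,0],[0,3.8,0,0,0,0],[0,3.8,0,0,0,0]]]'
python3 -m crank '[[[0,3.6,0,0,0,0],[0,0,0,0,0,0],[0,0,0,0,0,0],[0,0,0,0,0,0],[0,0,0,0,0,0]]]'
python3 - <<'E'
from h import *
cv2.imwrite("pics/w5.png",read_camera("wrist"))
E
python3 plan.py 0.556 -0.285 0.20 -1.3
```

```text
time: 12.85
tool_pos: [0.4432, 0.0539, 0.2486]
tcp_rot: [3.141, -0.034, -0.006]
wrist_force: [1.0, -0.3, -0.3]
width: 0.581
grip_force: 0.0
time: 13.52
tool_pos: [0.4365, -0.25, 0.2485]
tcp_rot: [-3.139, 0.036, 0.005]
wrist_force: [1.3, 0.5, -0.3]
width: 0.586
grip_force: 0.0
time: 13.93
tool_pos: [0.4364, -0.2833, 0.2495]
tcp_rot: [-3.14, 0.034, 0.003]
wrist_force: [0.4, -0.1, 0.3]
width: 0.584
grip_force: 0.0
t 13.98 pos [ 0.4366 -0.2833  0.2499] yaw [ 1.    -0.021] F [-0.7  0.6 -0.3] grip 0.0 w 0.585 q6 0.97
 shift cm before turn [11.95 -0.07  4.98]  after turn [11.94 -0.1   4.99]  turn [-0.0013  0.0013  0.0014]
```

View pics/w5.png

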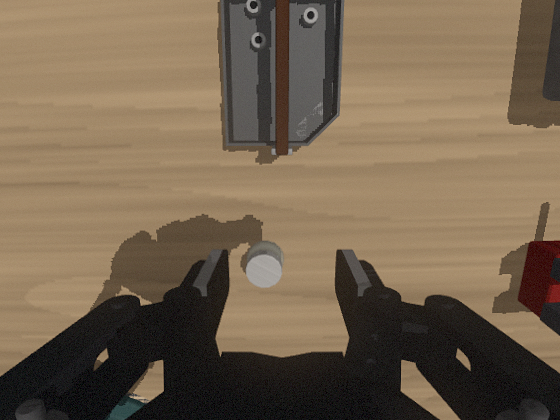

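The bar runs at columns 275–289 down to row about 152, with the bevel at (322,128) on the -y side as expected.

```bash
python3 - <<'E'
from meas import *
m=camera_model("wrist");im=cv2.imread("pics/w5.png");hsv=cv2.cvtColor(im,cv2.COLOR_BGR2HSV)
print(im[80,270:294:2].tolist())
k=((hsv[...,1]>95)).astype(np.uint8)*255
c=rect(k,(262,0,305,158));b=cv2.boundingRect(c);print(b)
P=[]
for v in range(5,140,5):
    u=np.where(k[v,262:305])[0]+262; P.append([u.mean(),v])
X=ray(m,P,.086);a=np.polyfit(X[:,0],X[:,1],1);print("yaw",np.degrees(np.arctan(a[0])),"y at .556",np.polyval(a,.556),"near end",ray(m,[[280,b[1]+b[3]]],.086))
E
```

```text
[[81, 85, 84], [93, 94, 96], [92, 93, 96], [37, 47, 66], [35, 49, 76], [34, 49, 73], [31, 46, 73], [33, 51, 73], [29, 44, 72], [30, 40, 60], [94, 98, 97], [92, 95, 95]]
(276, 0, 13, 156)
yaw -1.579757140238099 y at .556 -0.28570554019324174 near end [[ 0.46952215 -0.28196994  0.086     ]]
```

```bash
python3 -m crank '[[[3,0,0,0,0,0.005],[3,0,0,0,0,0],[3,0,0,0,0,0],[2.95,0,1,0,0,0],[0,0,3,0,0,0],[0,0,3,0,0,0],[0,0,3,0,0,0],[0,0,0,0,0,0]]]' 5
python3 -m crank '[[[0,0,0,0,0,0],[0,0,0,0,0,0]]]'
python3 plan.py 0.556 -0.2855 0.060 -1.6
```

```text
time: 14.65
tool_pos: [0.5521, -0.2837, 0.1433]
tcp_rot: [-3.135, 0.04, 0.018]
wrist_force: [-1.9, 0.9, -1.6]
width: 0.585
grip_force: 0.0
time: 14.82
tool_pos: [0.557, -0.2876, 0.1525]
tcp_rot: [3.14, -0.042, 0.003]
wrist_force: [0.2, -0.3, 0.2]
width: 0.587
grip_force: 0.0
t 14.82 pos [ 0.557  -0.2876  0.1525] yaw [ 1.    -0.027] F [ 0.2 -0.3  0.2] grip 0.0 w 0.587 q6 1.08
 shift cm before turn [-0.12 -0.21  9.25]  after turn [-0.11 -0.2   9.25]  turn [ 0.0008 -0.0017  0.0011]
```

```bash
python3 -m crank '[[[-0.1,-0.2,2,0,0,0],[0,0,2.5,0,0,0],[0,0,2.5,0,0,0],[0,0,1.5,0,0,0],[0,0,0.7,0,0,0],[0,0,0,0,0,0],[0,0,0,0,0,0],[0,0,0,0,0,0]]]' 5
python3 -m crank '[[[0,0,0,0,0,0],[0,0,0,0,0,0],[0,0,0,0,0,0],[0,0,0,0,0,0],[0,0,0,0,0,0],[0,0,0,0,0,0],[0,0,0,0,0,0],[0,0,0,0,0,0]]]' 0 100
python3 plan.py 0.556 -0.2855 0.060 -1.6
```

```text
time: 15.48
tool_pos: [0.557, -0.2869, 0.0615]
tcp_rot: [3.139, -0.044, 0.006]
wrist_force: [-0.3, 1.2, 0.6]
width: 0.589
grip_force: 0.0
time: 16.15
tool_pos: [0.5558, -0.2864, 0.06]
tcp_rot: [3.141, -0.044, 0.002]
wrist_force: [-1.2, 0.4, 4.9]
width: 0.124
grip_force: 98.4
t 16.15 pos [ 0.5558 -0.2864  0.06  ] yaw [ 1.    -0.028] F [-1.2  0.4  4.9] grip 98.4 w 0.124 q6 1.08
 shift cm before turn [ 0.02 -0.09 -0.  ]  after turn [ 0.02 -0.09 -0.  ]  turn [ 0.0008 -0.0014 -0.0001]
```

```bash
python3 -m crank '[[[0,0,-0.5,0,0,0],[0,0,-1.5,0,0,0],[0,0,-2.5,0,0,0],[0,0,-3,0,0,0],[0,0,-3,0,0,0],[0,0,-3,0,0,0],[0,0,-2.5,0,0,0],[0,0,-1,0,0,0]]]' 0 100
python3 -m crank '[[[0,-0.5,0,0,0,0],[-0.2,-1.5,0,0,0,0],[-0.29,-2.45,0,0,0,0],[-0.29,-2.45,0,0,0,0],[-0.29,-2.45,0,0,0,0],[-0.29,-2.45,0,0,0,0],[-0.29,-2.45,0,0,0,0],[-0.29,-2.45,0,0,0,0]]]'
python3 -m crank '[[[-0.29,-2.45,0,0,0,0],[-0.29,-2.45,0,0,0,0],[-0.29,-2.45,0,0,0,0],[-0.29,-2.45,0,0,0,0],[-0.29,-2.45,0,0,0,0],[-0.29,-2.45,0,0,0,0],[-0.29,-2.45,0,0,0,0],[-0.29,-2.45,0,0,0,0]]]'
python3 -m crank '[[[-0.29,-2.45,0,0,0,-0.03],[-0.29,-2.45,0,0,0,-0.03],[-0.29,-2.45,0,0,0,-0.03],[-0.29,-2.45,0,0,0,-0.03],[-0.29,-2.45,0,0,0,-0.03],[-0.2,-2,0,0,0,-0.03],[-0.1,-1,0,0,0,-0.03],[0,0,0,0,0,-0.03]]]'
python3 plan.py 0.504 0.310 0.23 12
```

```text
time: 16.82
tool_pos: [0.5566, -0.2868, 0.2329]
tcp_rot: [3.139, -0.044, 0.008]
wrist_force: [1.2, 0.2, -1.3]
width: 0.12
grip_force: 97.7
time: 17.48
tool_pos: [0.5376, -0.1155, 0.2248]
tcp_rot: [-3.139, 0.044, 0.01]
wrist_force: [-0.5, -0.6, -3.5]
width: 0.118
grip_force: 97.8
time: 18.15
tool_pos: [0.5194, 0.0801, 0.2249]
tcp_rot: [3.141, -0.043, -0.011]
wrist_force: [-0.0, -0.8, -3.5]
width: 0.118
grip_force: 97.8
time: 18.82
tool_pos: [0.4943, 0.2312, 0.2256]
tcp_rot: [3.123, 0.34, -0.009]
wrist_force: [-0.2, -0.6, -2.6]
width: 0.118
grip_force: 97.8
t 18.82 pos [0.4943 0.2312 0.2256] yaw [0.977 0.215] F [-0.2 -0.6 -2.6] grip 97.8 w 0.118 q6 1.74
 shift cm before turn [ 2.64 -7.49 -0.45]  after turn [ 2.59 -7.51 -0.44]  turn [-0.0002  0.0055  0.0075]
```

```bash
python3 -m crank '[[[0.4,-1.2,0,0,0,0],[0.6,-2,0,0,0,0],[0.6,-2,0,0,0,0],[0.6,-1.6,0,0,0,0],[0.4,-0.7,0,0,0,0],[0,0,0,0,0,0],[0,0,0,0,0,0]]]'
python3 -m crank '[[[0,0,0,0.056,0.056,0],[0,0,0,0.056,0.056,0],[0,0,0,0.056,0.056,0],[0,0,0,0.056,0.056,0],[0,0,0,0.056,0.056,0],[0,0,0,0.056,0.056,0],[0,0,0,0.056,0.056,0],[0,0,0,0.056,0.056,0]]]'
python3 -m crank '[[[0,0,0,0,0,0],[0,0,0,0,0,0],[0,0,0,0,0,0],[0,0,0,0,0,0],[0,0,0,0,0,0],[0,0,0,0,0,0],[0,0,0,0,0,0],[0,0,0,0,0,0]]]'
cat > tote.py <<'E'
from h import *
s=read_state();R=Rn.from_rotvec(s["tcp_rot"]).as_matrix()
Q=R@np.diag([1,-1,-1]);g=s["tool_pos"]-0.019*R[:,2]
print("t",s["time"],"tcp",s["tool_pos"].round(4),"tilt",np.degrees(np.arccos(Q[2,2])).round(1),"q",s["q"].round(2),"F",s["wrist_force"].round(1))
c=g+Q@[-.062,-.042,-.075];print("corner",c.round(4))
pts=[g+Q@np.array([x,y,-.078]) for x,y in [(-.08,-.028),(-.048,-.06),(-.08,.06),(.08,-.06),(.08,.06)]]
print(np.round(pts,3).tolist());print("to go (world)",(np.array([.504,.310,.040])-[*c[:2],min(p[2] for p in pts)]).round(4))
d=np.array([.504,.310,.040])-[*c[:2],min(p[2] for p in pts)];print("tool cm",(R.T@d*100).round(2))
E
python3 tote.py
python3 - <<'E'
from h import *
im=read_camera("side");cv2.imwrite("pics/s6.png",im)
E
```

```text
time: 19.4
tool_pos: [0.5068, 0.3079, 0.228]
tcp_rot: [3.123, 0.333, -0.002]
wrist_force: [0.2, 0.2, -3.2]
width: 0.118
grip_force: 97.9
time: 20.07
tool_pos: [0.5068, 0.3067, 0.229]
tcp_rot: [-2.581, -0.274, -0.539]
wrist_force: [0.5, 0.4, -2.4]
width: 0.119
grip_force: 98.1
time: 20.73
tool_pos: [0.5071, 0.3085, 0.2289]
tcp_rot: [-2.583, -0.276, -0.535]
wrist_force: [0.1, -0.0, -2.2]
width: 0.125
grip_force: 98.2
t 20.7333 tcp [0.5071 0.3085 0.2289] tilt 36.3 q [ 0.27 -0.18  2.2   0.63  0.73  1.23] F [ 0.1 -0.  -2.2]
corner [0.4811 0.2942 0.1403]
[[0.462, 0.306, 0.136], [0.5, 0.282, 0.136], [0.437, 0.382, 0.173], [0.615, 0.294, 0.19], [0.581, 0.397, 0.24]]
to go (world) [ 0.0229  0.0158 -0.0962]
tool cm [-1.81  3.32  9.27]
```

View pics/s6.png

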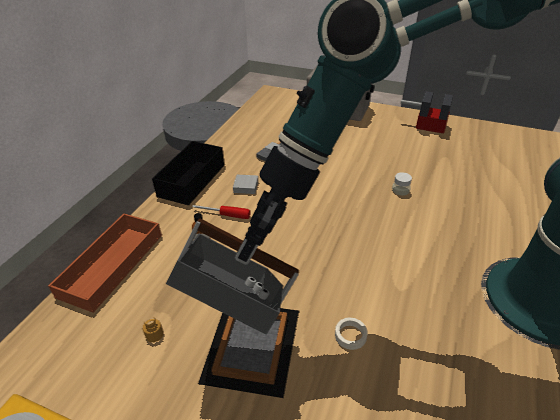

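The side view shows the tote tilted over the tray with its bushings near (258,287). I'll lower it over the tray and project the corner to check that they gathered.

```bash
python3 -m crank '[[[-0.1,0.2,0.6,0,0,0],[-0.3,0.5,1.4,0,0,0],[-0.3,0.5,1.4,0,0,0],[-0.3,0.55,1.5,0,0,0],[-0.3,0.55,1.5,0,0,0],[-0.3,0.5,1.4,0,0,0],[-0.2,0.3,0.9,0,0,0],[-0.05,0.2,0.5,0,0,0]]]'
python3 -m crank '[[[0,0,0,0,0,0],[0,0,0,0,0,0],[0,0,0,0,0,0],[0,0,0,0,0,0],[0,0,0,0,0,0],[0,0,0,0,0,0],[0,0,0,0,0,0],[0,0,0,0,0,0]]]'
python3 tote.py
python3 - <<'E'
from h import *
out=[]
s=read_state();R=Rn.from_rotvec(s["tcp_rot"]).as_matrix();Q=R@np.diag([1,-1,-1]);g=s["tool_pos"]-0.019*R[:,2]
for n,roi in (("side",(150,180,330,420)),("wrist",(0,0,560,420)),):
    m=camera_model(n);im=read_camera(n)
    pts=[(-.062,-.042,-.075),(-.08,-.028,-.038),(-.048,-.06,-.038),(.08,-.06,-.038),(.08,.06,-.038),(-.08,.06,-.038),(.085,0,0),(-.085,0,0)]
    print(n,proj(m,[g+Q@np.array(p) for p in pts]).round().tolist())
    if n=="side":
        im=cv2.resize(im[220:400,150:330],(450,450),interpolation=2)
    else: im=cv2.resize(im,(350,263)); im=cv2.copyMakeBorder(im,0,450-263,0,0,0)
    out.append(im)
cv2.imwrite("pics/fin.png",np.hstack(out))
E
```

```text
time: 21.45
tool_pos: [0.5282, 0.3234, 0.1304]
tcp_rot: [-2.585, -0.274, -0.531]
wrist_force: [0.6, -0.1, -3.5]
width: 0.122
grip_force: 98.2
time: 22.12
tool_pos: [0.5294, 0.3237, 0.1334]
tcp_rot: [-2.583, -0.275, -0.536]
wrist_force: [-0.1, -1.1, -2.2]
width: 0.118
grip_force: 98.2
t 22.1167 tcp [0.5294 0.3237 0.1334] tilt 36.3 q [ 0.29 -0.    2.24  0.82  0.55  1.01] F [-0.1 -1.1 -2.2]
corner [0.5034 0.3094 0.0448]
[[0.484, 0.321, 0.041], [0.522, 0.297, 0.041], [0.459, 0.397, 0.078], [0.638, 0.309, 0.094], [0.603, 0.412, 0.145]]
to go (world) [ 0.0006  0.0006 -0.0007]
tool cm [ 0.04 -0.01  0.1 ]
side [[251.0, 331.0], [269.0, 324.0], [255.0, 307.0], [191.0, 274.0], [170.0, 307.0], [263.0, 354.0], [188.0, 269.0], [280.0, 317.0]]
wrist [[342.0, 311.0], [328.0, 371.0], [386.0, 325.0], [409.0, 91.0], [155.0, 91.0], [183.0, 371.0], [282.0, 66.0], [282.0, 435.0]]
```

View pics/fin.png

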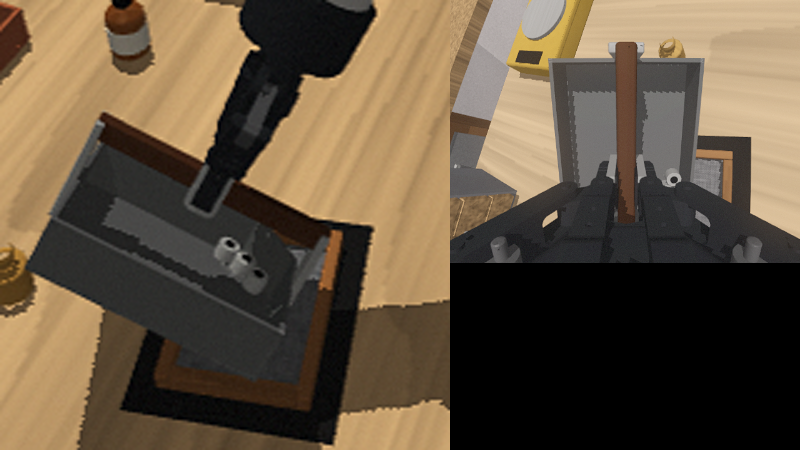

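The side crop shows three bushings in a row at (230,245), (245,263) and (258,280). I'll check that row against the expected positions along the bevel.

```bash
python3 - <<'E'
from h import *
s=read_state();R=Rn.from_rotvec(s["tcp_rot"]).as_matrix();Q=R@np.diag([1,-1,-1]);g=s["tool_pos"]-0.019*R[:,2]
r=2**-.5
P=[g+Q@(np.array([-.062,-.042,-.063])+.008*np.array([r,r,0])+k*.016*np.array([r,-r,0])) for k in(-1,0,1)]
m=camera_model("side");print(((proj(m,P)-[150,220])*2.5).round())
m=camera_model("wrist");print((proj(m,P)*.625+[450,0]).round())
# top-cam check of tray/mat relation hidden by tote; bystanders: before/after difference
a=cv2.imread("pics/top0.png");b=read_camera("top")
d=cv2.absdiff(a,b).max(2)
for n,(u,v) in dict(bottle=(255,142),block=(337,145),driver=(292,148),tape=(209,290),jar=(398,288),weight=(162,163),brush=(410,144)).items(): print(n,(d[v-15:v+15,u-15:u+15]>40).sum())
E
```

```text
[[264. 282.]
 [252. 266.]
 [240. 251.]]
[[650. 205.]
 [661. 196.]
 [672. 186.]]
bottle 0
block 0
driver 0
tape 745
jar 0
weight 112
brush 0
```

```bash
python3 - <<'E'
from h import *
a=cv2.imread("pics/side0.png");b=read_camera("side");t=read_camera("top")
d=cv2.absdiff(a,b).max(2);print("side tape",(d[315:352,332:370]>40).sum(),"weight",(d[318:345,142:164]>40).sum())
print(ray(camera_model("top"),[[162,166],[209,290]],.0))
cv2.imwrite("pics/t7.png",np.hstack([cv2.resize(t[120:320,120:300],(360,400)),cv2.resize(b[290:370,120:400],(420,120+280))]))
E
```

```text
side tape 658 weight 18
[[0.68215853 0.36225287 0.        ]
 [0.33676613 0.2256524  0.        ]]
```

View pics/t7.png

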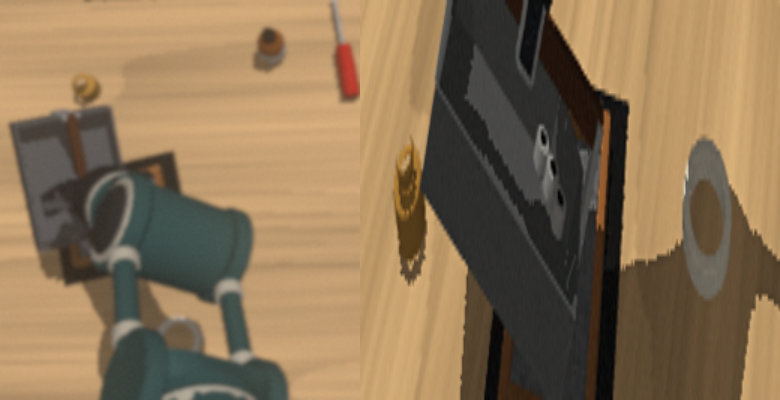

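The tape is only in the arm's shadow and has not moved. The weight stands clear of the tote, the bushings lie along the bevel, and the tray is square on the mat.

```bash
python3 -c "
from workcell import *
print(read_state()['joint_vel'].round(4));print(finish_job())"
```

```text
[ 0.0001  0.0007  0.0005  0.0041 -0.0013  0.0134]
the job is handed in; nothing more can be done
None
```

I handed the job in with the tray within about 1 mm of centre and square on the mat, and the tote held still above it, tilted 36°, with all three bushings gathered in its cut-off corner over the tray and the other things on the bench where they were.

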